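# Seat the cable winder's drive disc

### The job

The notched drive disc of the cable winder on the counter is sitting high on its spindle, because its notch is not over the red drive pin. With a fingertip, push the disc round by the side of its orange lug until the notch stands over the pin, then press the disc down until it is fully home. Do not pinch the lug or lift the disc, and leave the other things on the counter where they are.

Things in the scene. Friction and masses are not known exactly. Their poses are not given: they have to be found in the camera images.
- winder: bench cable winder, fixed to the counter: dark square deck 170 x 170 mm, top 60 mm above the counter, with a grey motor cover (75 mm high, 130 mm wide) reaching out to 180 mm on its local +x side. Origin: on the counter under the turntable's vertical axis; local z up; the red drive pin lies on the local -x side
- disc (a joint): angle of the aluminium drive disc about the vertical spindle, rad, growing anticlockwise seen from above; 0 (or any whole turn) = its notch is exactly over the pin. No end stops; turns either way against friction of about 0.06 N m (some 1.5 N at the lug) and stays where it is left. The notch fits the pin within about 0.05 rad either way
- disc_height (a joint): how far the disc has been pressed down its spindle, m: 0 = sitting high as at the start, 0.011 = fully home; negative = lifted. Tight sliding fit: it slides down under a push of about 3 to 6 N and stays where it is left. With the notch off the pin the disc stops on the pin after 2 to 4 mm
- disc_centre (a point): centre of the disc's top face, on the spindle axis. Disc: 124 mm diameter, 10 mm thick, top face 85 mm above the counter at the start and 74 mm when home; a dark spindle end of 16 mm diameter stands up through it to 96 mm above the counter
- notch (a point): centre of the disc's open U notch in the rim, at the top face, 57 mm from the axis. The notch is 14 mm wide and 16 mm deep from the rim; a yellow stripe on the disc points to it
- pin_tip (a point): top of the red drive pin (8 mm diameter, round top, 73 mm above the counter), 57 mm from the axis, fixed in the winder's deck; under the disc at the start, so a red stripe on the deck, outside the rim, marks its direction
- lug_top (a point): top centre of the orange upright lug on the disc, diametrically opposite the notch, 43 mm from the axis. Lug: 26 mm long radially, 14 mm thick, 23 mm tall above the disc's top face
- lug_face_a: one broad side of the lug (24 mm long, 19 mm tall pad, origin at its centre); pushing on it turns the disc clockwise seen from above
- lug_face_b: the other broad side of the lug, the same size; pushing on it turns the disc anticlockwise seen from above
- thumb_nut: brass two-step thumb nut, 28 mm across, 16 mm tall, standing on the winder's grey motor cover. Origin: centre of its underside. Bystander
- tape_measure: yellow tape measure, 75 x 68 x 38 mm, lying beside the winder. Origin: centre of its underside. Bystander
- screwdriver: red-handled screwdriver, 190 mm long, lying beside the winder. Origin: on its underside. Bystander
- tape_roll: black roll of electrical tape, 68 mm across, 19 mm tall, lying beside the winder. Origin: centre of its underside. Bystander
- plug_box: cardboard box, 90 x 60 x 45 mm, standing to one side. Origin: centre of its underside. Bystander
- wire_spool: blue plastic wire spool, 68 mm across, 50 mm tall, standing to one side. Origin: centre of its underside. Bystander
- fuse_jar: clear jar with a green lid, 52 mm across, 69 mm tall, standing to one side. Origin: centre of its underside. Bystander

How it is judged:
At the end, for the whole second after the job is handed in: The disc is pressed down at least 9.5 mm of its 11 mm travel, its notch is within 5 mm of the pin, it no longer turns, and every bystander is within 20 mm of where it began (value of joint disc_height above 0.0095 m and horizontal distance between notch and pin_tip below 0.005 m and velocity of joint disc between -0.05 and 0.05 rad/s and distance of each of thumb_nut, tape_measure, screwdriver, tape_roll, plug_box, wire_spool, fuse_jar from where it was at the start of the episode below 0.02 m); the robot touches nothing.
It fails at once if the disc is lifted more than 5 mm above its starting height (value of joint disc_height below -0.005 m).
It fails at once if the lug is pinched (both of its broad sides are pressed by the fingers at once) (contact force between the fingers and lug_face_a above 1 N and contact force between the fingers and lug_face_b above 1 N).
It fails at once if a bystander is moved more than 20 mm (distance of any of thumb_nut, tape_measure, screwdriver, tape_roll, plug_box, wire_spool, fuse_jar from where it was at the start of the episode above 0.02 m).
It also fails if it takes over 45 s, if anything falls off the work surface, if the arm or the gripper's body presses on something with over 40 N, if the wrist force passes 120 N, or if a joint passes its speed limit or range.

### The arm

A 7-joint arm with a two-finger parallel gripper is mounted at the origin on the work surface. World frame = base frame: x ahead of the robot, y to its left, z up, the work surface at z = 0. Lengths are in m, angles in rad, forces in N, time in s.
With the tool pointing down it reaches from about 0.425 to 0.875 m from the base axis. Payload 8.4 kg.
Tool frame: the origin (TCP) lies midway between the tips of the shut fingers; the grasp point (between the pads) lies 19 mm behind it (arm.tcp_to_grasp is the distance from the TCP to the grasp point, in m); z points along the fingers, y is the line along which they close (so a half turn about z gives the same grasp; the last joint's range is limited). The gripper opens to 85 mm and grips with 20 to 120 N. Pads are 22 mm wide; open, the fingers measure 114 mm over their backs; the gripper's body (76 mm by 85 mm) begins 54 mm behind the grasp point. The pads swing forward as they close: fully open they stand 13 mm farther back than shut.
Start: joints at [1.057, 0.333, 0.04, 1.465, -0.013, 1.343, -0.059], TCP at [0.262, -0.595, 0.231] pointing down, gripper open.
Joint ranges: [-2.58, 2.58], [-0.38, 2.09], [-1.3, 1.39], [0.25, 2.4], [-1.5, 4.64], [0.08, 2.09], [-2.65, 2.65]. Speed limits (rad/s): [2.22, 2.22, 2.79, 2.79, 3.14, 3.14, 3.14].

### API

Orientations are given as [roll, pitch, yaw] about the fixed x, y, z axes, in that order (R = Rz(yaw) Ry(pitch) Rx(roll)).
In Python, from workcell import arm gives the robot as it stands. The module is installed in compiled form; this text tells all that it offers.
- The arm moves only by the shell command python3 -m crank 'ROWS'. ROWS is a JSON object of lists of equal length, an entry for each row: "fingers": the opening, from 0 (shut) to 1 (fully open); "offset": the shift along the tool's x, y, z in cm, a list of three; "delta_rot": the turn, a rotation vector about the tool's x, y, z in degrees, a list of three. In form: {"fingers": [fingers, ...], "offset": [[dx, dy, dz], ...], "delta_rot": [[rx, ry, rz], ...]}. A call has 1 to 10 rows; each row is the pose to reach, as a shift and turn from the pose commanded when the call began, along the tool's axes at that moment; what a row does not reach only later rows make up. A row lasts 1/8 s, in which the tool goes at most 62.5 mm and 10.7 degrees, less where a joint would pass 70% of its speed; a pose out of reach is approached as far as the arm can. A call with a gripper value outside its range is refused whole. The fingers move at their own pace and stop on an object; the grip force is fixed at half the most. Time passes only in rows, so rows that repeat a pose let the fingers close. It gives the time, the measured TCP pose, the force, the opening and the grip force at its end, in the units of the state.
- arm.observe(): the state, without advancing time (a new reading comes with each control period).
- arm.grab_frame(name): name is "side" or "top"; returns (picture, depth): 420x560x3 uint8, blue, green, red; 420x560 float32, m along the optical axis (not along the pixel's ray), 0 where there is no reading.
- arm.camera_params(name): a dict with "fx", "fy", "cx", "cy" (pixels), "k1" (the pictures are not rectified: a ray, as slopes to the right and down, at radius r is drawn at 1 + k1 r^2 times it, then the intrinsics apply), "extrinsics" (4x4, takes a point from camera to world coordinates). Camera axes: x right, y down, z forward; pixel columns grow to the right and rows downward; lengths in m; the calibration is good to about 2 mm. A picture is of the moment at which its call begins. camera_params takes no time and is no camera call.
- arm.hand_in(): hands the job in; it is judged then, once.
Trained networks look in the newest picture that a camera, given by its name, has taken for a name from the list of things; names that differ only in an ending like _2 or _b are one class to them, and where a whole thing is asked for, a point or a joint stands for the part that bears it (a point fixed in the world has none). Each returns a list of dicts, best first, with "score" (0 to 1); they miss things now and then, are a little off and sometimes report something else, mostly with a low value. They report only what shows in the picture. A call takes as long as a camera call.
- arm.spot_in(camera, label): "point" ([x, y, z] in m, in the coordinates of the camera as it stood for that picture, good to about 4 mm: the middle of the surface that is visible of it).
- arm.masks_of(camera, label): "mask" (420x560 bool, what is visible of it).
- arm.mark_of(camera, label): "point" ([x, y, z] in m, in the coordinates of the camera as it stood for that picture, good to about 4 mm: a listed point, or the origin of a listed thing).
The state is a dict: "time": time; "joint_positions": joint angles; "qd": joint speeds; "joint_efforts": joint torques, N m; "tool_pos": TCP position; "tool_rot": TCP orientation; "wrist_force": force on the tool from outside, world axes, zero at the start; "moment": the same for the moment, N m; "width": finger opening in m; "grip_force": force on a finger pad.
Only numpy, scipy, OpenCV 4.12 (cv2) and the standard library are available. Lean on these libraries where they do the work, as an engineer would, in place of code of your own. Each camera call takes 0.05 s, during which the arm holds its last target. There are 200 camera calls.

## Working session

There is one attempt and no reset: what is moved stays moved. The work goes in short steps, Python scripts to look and compute and a shell command to move; the robot and the scene stay as the last step left them, time stands still between calls to the robot, and variables do not carry over. Pictures are saved under pics/ and viewed, at most 10 in all, crops included, and the job is handed in when it is done.

```bash
mkdir -p pics
cat > h.py <<'E'
from workcell import arm
import numpy as np, cv2
def world(cam,p):
    E=np.array(arm.camera_params(cam)["extrinsics"]); return E[:3,:3]@np.array(p)+E[:3,3]
def marks(cam,labels,f="mark_of"):
    for l in labels:
        for d in getattr(arm,f)(cam,l)[:2]:
            print(cam,f,l,round(d["score"],2),np.round(world(cam,d["point"]),4))
E
python3 - <<'E'
from h import *
for c in("top","side"):
    im,d=arm.grab_frame(c); cv2.imwrite(f"pics/{c}0.png",im)
    marks(c,["winder","disc_centre","notch","pin_tip","lug_top"])
marks("top",["thumb_nut","tape_measure","screwdriver","tape_roll","plug_box","wire_spool","fuse_jar"])
s=arm.observe(); print(s["time"],s["tool_pos"],s["tool_rot"],s["width"],s["wrist_force"])
E
```

```text
top mark_of winder 0.67 [5.122e-01 7.860e-02 1.000e-04]
top mark_of disc_centre 0.9 [0.5146 0.08   0.0823]
top mark_of notch 0.66 [0.4707 0.0412 0.0827]
top mark_of notch 0.6 [ 0.5393  0.2471 -0.0032]
top mark_of pin_tip 0.93 [0.4633 0.1064 0.0727]
top mark_of lug_top 0.88 [0.5498 0.1068 0.1117]
side mark_of winder 0.57 [ 5.138e-01  8.360e-02 -2.000e-04]
side mark_of disc_centre 0.94 [0.5193 0.0803 0.0831]
side mark_of disc_centre 0.25 [ 0.3687 -0.4368  0.0008]
side mark_of notch 0.96 [0.473  0.0461 0.0851]
side mark_of pin_tip 0.68 [0.4661 0.1039 0.0747]
side mark_of lug_top 0.76 [0.5531 0.1069 0.1097]
top mark_of tape_measure 0.57 [0.5405 0.2461 0.0017]
top mark_of screwdriver 0.78 [ 0.4842 -0.07    0.002 ]
top mark_of screwdriver 0.48 [0.6411 0.1937 0.0022]
top mark_of tape_roll 0.68 [0.6446 0.1941 0.0019]
top mark_of tape_roll 0.35 [0.5129 0.0785 0.0826]
top mark_of plug_box 0.73 [3.84e-01 4.62e-01 4.00e-04]
top mark_of wire_spool 0.73 [ 0.366  -0.4394 -0.003 ]
top mark_of fuse_jar 0.52 [ 0.6065 -0.4717  0.0043]
0.95 [ 0.26193287 -0.59486318  0.23133868] [-3.14158069e+00 -1.52077857e-05  4.14750666e-01] 0.08511595751820396 [-0.37943969  0.27671479 -0.3566391 ]
```

View pics/top0.png

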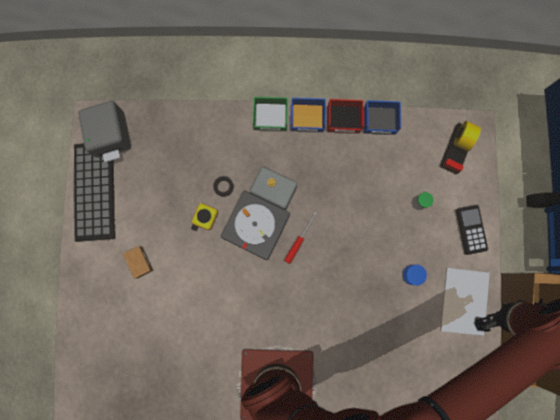

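View pics/side0.png

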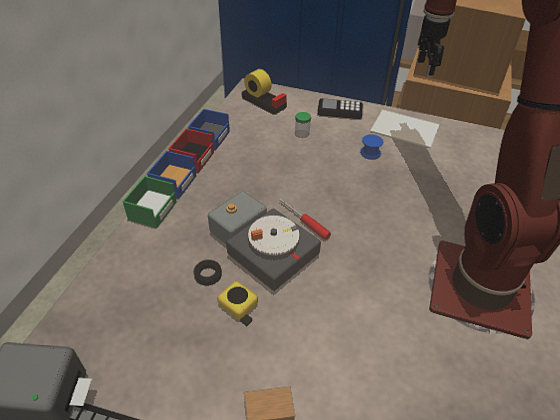

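The top view shows the disc centre at about (254,224), the lug at (247,213), the notch at lower right near (266,236), and the red pin stripe at lower left, (243,245). The side view agrees. So the disc must turn clockwise by about 65°. I'll refine that figure before moving.

```bash
cat >> h.py <<'E'
def ray_plane(cam,u,v,z):
    p=arm.camera_params(cam); E=np.array(p["extrinsics"])
    K=np.array([[p["fx"],0,p["cx"]],[0,p["fy"],p["cy"]],[0,0,1]])
    n=cv2.undistortPoints(np.array([[[u,v]]],float),K,np.array([p["k1"],0,0,0.]))[0,0]
    d=E[:3,:3]@np.array([n[0],n[1],1]); return E[:3,3]+d*(z-E[2,3])/d[2]
def hue(cam,im,box,h0,h1,z,smin=130,vmin=70):
    hsv=cv2.cvtColor(im,cv2.COLOR_BGR2HSV).astype(int); x0,x1,y0,y1=box
    H=(hsv[...,0]+10)%180
    m=(H>=h0+10)&(H<=h1+10)&(hsv[...,1]>smin)&(hsv[...,2]>vmin)
    vs,us=np.nonzero(m[y0:y1,x0:x1])
    if len(us)==0: return None
    w=ray_plane(cam,us.mean()+x0,vs.mean()+y0,z); return len(us),np.round([us.mean()+x0,vs.mean()+y0],1),np.round(w,4)
B={"top":(232,278,203,252),"side":(244,305,213,262)}
def angles(save=None,zt=0.085):
    for c in("top","side"):
        im,d=arm.grab_frame(c); b=B[c]
        if save: cv2.imwrite(f"pics/{save}_{c}.png",cv2.resize(im[b[2]-15:b[3]+15,b[0]-15:b[1]+15],None,fx=7,fy=7,interpolation=cv2.INTER_CUBIC))
        print(c,"lug",hue(c,im,b,4,15,zt+.018)); print("  yellow",hue(c,im,b,22,35,zt,80)); print("  red",hue(c,im,b,-8,3,.060))
        for k in arm.masks_of(c,"disc_centre")[:1]:
            vs,us=np.nonzero(k["mask"]); print("  mask",k["score"],len(us),us.min(),us.max(),vs.min(),vs.max(),ray_plane(c,(us.min()+us.max())/2,(vs.min()+vs.max())/2,zt))
E
python3 - <<'E'
from h import *
angles("a")
a=cv2.imread("pics/a_top.png");b=cv2.imread("pics/a_side.png")
h=min(a.shape[0],b.shape[0]);o=np.hstack([cv2.resize(a,(390,420)),cv2.resize(b,(400,420))]);cv2.imwrite("pics/ab.png",o)
for i in range(2):
  for c in("top","side"): arm.grab_frame(c);marks(c,["disc_centre","notch","pin_tip","lug_top"]);marks(c,["lug_face_a","lug_face_b"])
marks("side",["thumb_nut"])
E
```

```text
top lug (11, array([245.5, 211.7]), array([0.5477, 0.1082, 0.103 ]))
  yellow (10, array([261.2, 232.2]), array([0.4872, 0.0586, 0.085 ]))
  red (18, array([244.2, 245.6]), array([0.4455, 0.1122, 0.06  ]))
  mask 0.78 1196 235 273 204 243 [0.51374687 0.08195572 0.085     ]
side lug (88, array([256.4, 234.2]), array([0.5466, 0.1139, 0.103 ]))
  yellow (17, array([286.6, 229.5]), array([0.489, 0.058, 0.085]))
  red (59, array([298.1, 238.7]), array([0.4592, 0.0552, 0.06  ]))
  mask 0.77 1529 248 298 217 255 [0.51307038 0.09000986 0.085     ]
top mark_of disc_centre 0.96 [0.5128 0.0773 0.0818]
top mark_of disc_centre 0.65 [ 0.3666 -0.4392 -0.0027]
top mark_of notch 0.86 [0.4667 0.0418 0.082 ]
top mark_of pin_tip 0.72 [0.4671 0.1037 0.0764]
top mark_of pin_tip 0.18 [ 5.107e-01  7.690e-02 -1.000e-04]
top mark_of lug_top 0.62 [0.5488 0.1068 0.1105]
side mark_of disc_centre 0.76 [0.5176 0.0788 0.0845]
side mark_of notch 0.9 [0.4679 0.0461 0.0883]
side mark_of notch 0.27 [ 0.3672 -0.4379  0.0027]
side mark_of pin_tip 0.76 [0.4691 0.1034 0.0752]
side mark_of pin_tip 0.27 [0.6481 0.0341 0.0738]
side mark_of lug_top 0.95 [0.5506 0.1075 0.1046]
side mark_of lug_face_a 0.41 [0.541  0.1124 0.0921]
side mark_of lug_face_b 0.41 [0.541  0.1124 0.0921]
top mark_of disc_centre 0.78 [0.5127 0.0791 0.0825]
top mark_of notch 0.77 [0.4682 0.0428 0.0814]
top mark_of pin_tip 0.91 [0.4676 0.1044 0.0728]
top mark_of pin_tip 0.7 [6.448e-01 1.953e-01 6.000e-04]
top mark_of lug_top 0.68 [0.5494 0.1068 0.1093]
side mark_of disc_centre 0.66 [0.5177 0.0811 0.0833]
side mark_of disc_centre 0.34 [5.153e-01 7.850e-02 3.000e-04]
side mark_of notch 0.63 [0.4679 0.0447 0.0854]
side mark_of notch 0.22 [ 0.3686 -0.4402  0.0011]
side mark_of pin_tip 0.86 [0.4671 0.1077 0.077 ]
side mark_of lug_face_a 0.55 [0.5441 0.1132 0.0923]
side mark_of lug_face_b 0.55 [0.5441 0.1132 0.0923]
side mark_of thumb_nut 0.39 [0.6534 0.0359 0.0746]
```

View pics/ab.png

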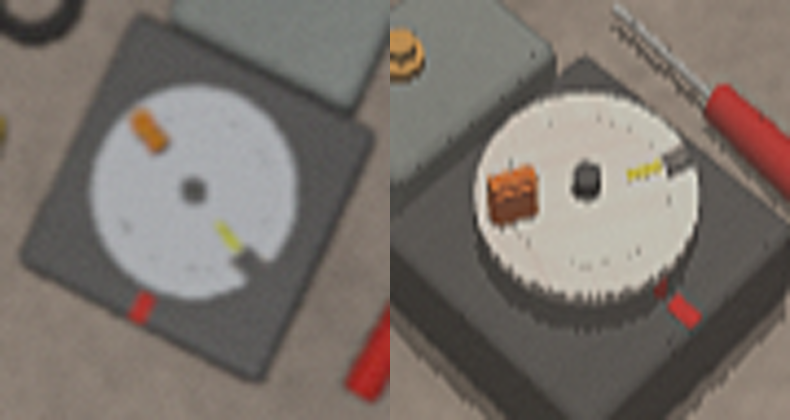

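```bash
python3 -m crank '{"fingers":[0,0,0,0,0,0,0,0,0,0],"offset":[[3,-3,0],[7,-7,0],[11,-11.5,0],[15,-15.5,0],[19,-19.5,0],[23,-23.5,0],[27,-28,0],[31,-32,0],[35,-36,0],[38,-39.5,0]],"delta_rot":[[0,0,-1],[0,0,-2],[0,0,-4],[0,0,-5],[0,0,-6],[0,0,-8],[0,0,-10],[0,0,-12],[0,0,-13],[0,0,-14]]}'
cat >> h.py <<'E'
from scipy.spatial.transform import Rotation as R
C=np.array([.5145,.080])
def go(x,y,z,yaw):
    s=arm.observe(); p=np.array(s["tool_pos"]); M=R.from_euler("xyz",s["tool_rot"]).as_matrix()
    T=R.from_euler("xyz",[np.pi,0,np.radians(yaw)])
    print("offset cm",np.round(M.T@(np.array([x,y,z])-p)*100,2),"rot",np.round((R.from_matrix(M.T)*T).as_rotvec(degrees=True),1))
def st():
    s=arm.observe(); print("t",round(s["time"],2),"tcp",np.round(s["tool_pos"],4),"rpy",np.round(np.degrees(s["tool_rot"]),1),"F",np.round(s["wrist_force"],1),"w",round(s["width"],4),"q",np.round(s["joint_positions"],2))
E
python3 -c "
from h import *
st(); go(.5287,.1317,.2,38)"
```

```text
time: 3.85
tool_pos: [0.4511, -0.0779, 0.2317]
tool_rot: [3.141, -0.001, 0.661]
wrist_force: [0.3, 0.4, 0.2]
width: 0.0002
grip_force: 0.0
t 3.85 tcp [ 0.4511 -0.0779  0.2317] rpy [180.   -0.   37.9] F [0.3 0.4 0.2] w 0.0002 q [ 0.54 -0.04 -0.45  1.89 -0.02  1.29 -0.81]
offset cm [ 18.99 -11.79   3.17] rot [ 0.  -0.  -0.1]
```

```bash
python3 -m crank '{"fingers":[0,0,0,0,0,0,0,0,0,0],"offset":[[4,-2.5,0],[9,-5.5,1],[14,-8.7,2],[19,-11.8,3.2],[19,-11.8,3.2],[19,-11.8,6],[19,-11.8,9],[19,-11.8,11.5],[19,-11.8,13.6],[19,-11.8,13.6]],"delta_rot":[[0,0,0],[0,0,0],[0,0,0],[0,0,0],[0,0,0],[0,0,0],[0,0,0],[0,0,0],[0,0,0],[0,0,0]]}'
cat >> h.py <<'E'
def push(a,off,z=.095,r=.043):
    # tool pose beside a lug at angle a (deg), offset tangentially on its anticlockwise side
    t=np.radians(a); p=C+r*np.array([np.cos(t),np.sin(t)])+off*np.array([-np.sin(t),np.cos(t)]); go(p[0],p[1],z,a)
E
python3 - <<'E'
from h import *
st()
push(38,.022)
for a in (30,22,14,6,-2,-10,-16,-20): print(a,end=" "); push(a,.0215)
im,d=arm.grab_frame("side"); cv2.imwrite("pics/c.png",cv2.resize(im[180:290,210:340],None,fx=6,fy=5))
E
```

```text
time: 5.1
tool_pos: [0.5275, 0.1283, 0.0942]
tool_rot: [-3.141, 0.003, 0.658]
wrist_force: [-0.7, 0.1, 0.1]
width: 0.0001
grip_force: 0.0
t 5.1 tcp [0.5275 0.1283 0.0942] rpy [-1.799e+02  1.000e-01  3.770e+01] F [-0.7  0.1  0.1] w 0.0001 q [ 0.24  0.3  -0.64  1.86  0.21  1.05 -1.4 ]
offset cm [ 0.31  0.8  -0.08] rot [-0.1  0.1 -0.3]
30 offset cm [ 0.57  1.47 -0.08] rot [-0.   0.2  7.7]
22 offset cm [ 0.74  2.12 -0.08] rot [-0.   0.2 15.7]
14 offset cm [ 0.82  2.78 -0.08] rot [-0.   0.2 23.7]
6 offset cm [ 0.81  3.45 -0.08] rot [-0.   0.2 31.7]
-2 offset cm [ 0.7   4.11 -0.08] rot [-0.   0.2 39.7]
-10 offset cm [ 0.5   4.76 -0.08] rot [ 0.   0.2 47.7]
-16 offset cm [ 0.3   5.21 -0.08] rot [ 0.   0.2 53.7]
-20 offset cm [ 0.13  5.51 -0.08] rot [ 0.   0.2 57.7]
```

View pics/c.png

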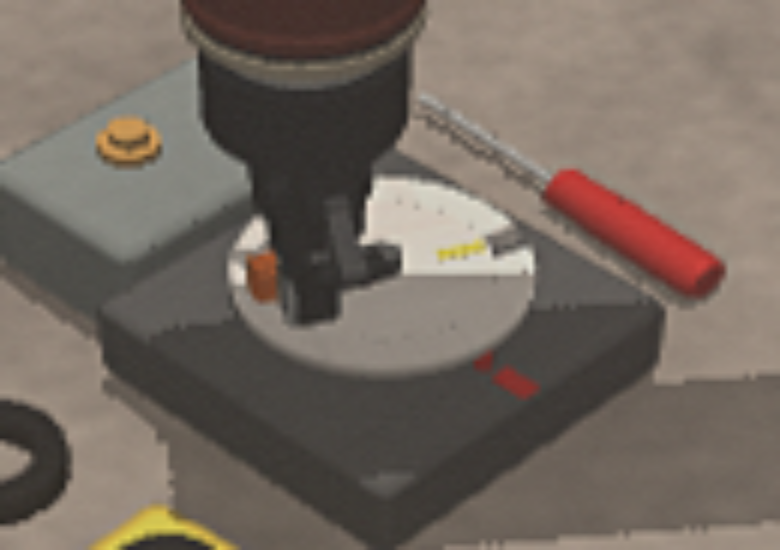

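The fingertip stands beside the lug on its anticlockwise side with no contact. Next I sweep it round the arc, stopping short.

```bash
python3 -m crank '{"fingers":[0,0,0,0,0,0,0,0,0,0],"offset":[[0.3,0.8,0],[0.5,1.4,0],[0.6,1.8,0],[0.7,2.2,0],[0.8,2.8,0],[0.8,3.4,0],[0.7,4.1,0],[0.5,4.7,0],[0.3,5.2,0],[0.3,5.2,0]],"delta_rot":[[0,0,0],[0,0,7],[0,0,12],[0,0,17],[0,0,24],[0,0,32],[0,0,40],[0,0,47],[0,0,54],[0,0,54]]}'
python3 - <<'E'
from h import *
st()
angles("d")
for c in("top","side"): marks(c,["notch","lug_top","disc_centre","pin_tip"])
a=cv2.imread("pics/d_top.png");b=cv2.imread("pics/d_side.png")
cv2.imwrite("pics/d.png",np.hstack([cv2.resize(a,(390,420)),cv2.resize(b,(400,420))]))
for a in(-16,-20,-24,-26.5):print(a,end=" ");push(a,.0215)
E
```

```text
time: 6.4
tool_pos: [0.5637, 0.0896, 0.0964]
tool_rot: [-3.141, -0.002, -0.284]
wrist_force: [-0.5, 0.3, 0.0]
width: -0.0002
grip_force: 0.0
t 6.4 tcp [0.5637 0.0896 0.0964] rpy [-1.80e+02 -1.00e-01 -1.62e+01] F [-0.5  0.3  0. ] w -0.0002 q [ 0.15  0.32 -0.46  1.8   0.16  1.06 -2.22]
top lug (819, array([255.2, 227.6]), array([0.4994, 0.0768, 0.103 ]))
  yellow None
  red (25, array([259.4, 232.8]), array([0.4871, 0.0654, 0.06  ]))
side lug (49, array([261.2, 223.4]), array([0.5487, 0.0766, 0.103 ]))
  yellow (14, array([284.8, 238.7]), array([0.4834, 0.0884, 0.085 ]))
  red (59, array([298. , 238.7]), array([0.4594, 0.0552, 0.06  ]))
  mask 0.72 1527 248 298 216 255 [0.51363297 0.08846595 0.085     ]
top mark_of notch 0.54 [ 0.4829 -0.0707  0.0038]
top mark_of pin_tip 0.64 [0.4652 0.1069 0.0753]
side mark_of notch 0.95 [0.4606 0.0968 0.0863]
side mark_of notch 0.43 [5.161e-01 8.150e-02 3.000e-04]
side mark_of lug_top 0.92 [0.5607 0.0681 0.1079]
side mark_of disc_centre 0.97 [0.5178 0.0785 0.0836]
side mark_of disc_centre 0.75 [ 0.5398  0.2498 -0.005 ]
side mark_of pin_tip 0.81 [0.4677 0.1059 0.072 ]
-16 offset cm [-0.05  0.16  0.03] rot [-0.   0.  -0.2]
-20 offset cm [0.09 0.46 0.03] rot [-0.   0.   3.8]
-24 offset cm [0.21 0.78 0.03] rot [-0.   0.   7.8]
-26.5 offset cm [0.27 0.98 0.03] rot [-0.   0.  10.3]
```

View pics/d.png

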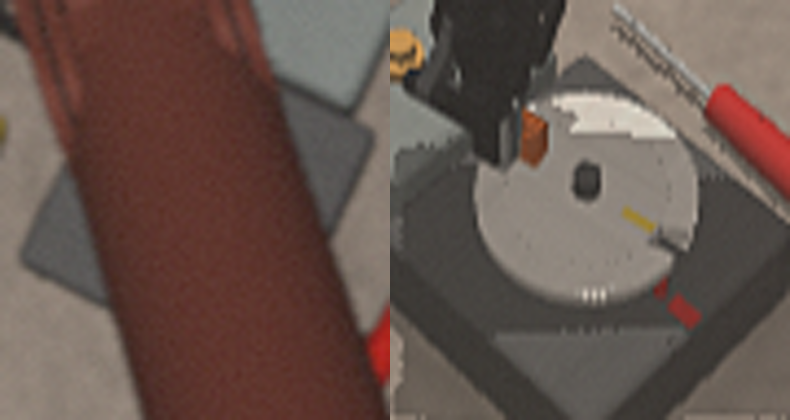

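The side view shows the disc turned, with the lug at about -16° and the notch some 9–10° short of the red stripe. I'll push about 8° more, back off, and swing clear so both cameras can measure.

```bash
python3 -m crank '{"fingers":[0,0,0,0,0,0,0,0,0,0],"offset":[[0.1,0.3,0],[0.25,0.6,0],[0.3,0.65,0],[0.3,0.65,0],[0.1,0,0],[-0.1,-0.9,0],[-0.1,-0.9,-4],[-0.1,-0.9,-9],[-0.1,-0.9,-12],[-0.1,-0.9,-12]],"delta_rot":[[0,0,4],[0,0,8],[0,0,8],[0,0,8],[0,0,8],[0,0,8],[0,0,8],[0,0,8],[0,0,8],[0,0,8]]}'
python3 -c "
from h import *
st(); go(.45,-.2,.22,-26)"
```

```text
time: 8.25
tool_pos: [0.5656, 0.1003, 0.2181]
tool_rot: [-3.139, -0.004, -0.422]
wrist_force: [-0.6, -0.3, -1.4]
width: -0.0
grip_force: 0.0
t 8.25 tcp [0.5656 0.1003 0.2181] rpy [-179.9   -0.2  -24.2] F [-0.6 -0.3 -1.4] w -0.0 q [ 0.14  0.22 -0.46  1.66  0.1   1.29 -2.33]
offset cm [ 1.76 32.13 -0.27] rot [-0.2 -0.2  1.8]
```

```bash
python3 -m crank '{"fingers":[0,0,0,0,0,0],"offset":[[0.3,5,0],[0.6,11,0],[1,17,0],[1.5,23,0],[1.7,29,0],[1.7,32,0]],"delta_rot":[[0,0,0],[0,0,0],[0,0,0],[0,0,0],[0,0,0],[0,0,0]]}'
cat > look.py <<'E'
from h import *
import sys
z=float(sys.argv[1])
st(); angles("e"+sys.argv[2],z)
A=[]
for i in range(3):
  for c in("top","side"):
    arm.grab_frame(c); P={}
    for l in("notch","lug_top","disc_centre","pin_tip"):
        r=arm.mark_of(c,l)
        if r and r[0]["score"]>.4: P[l]=world(c,r[0]["point"])[:2]
    f=lambda a,b: np.degrees(np.arctan2(*(P[a]-P[b])[::-1])) if a in P and b in P else np.nan
    print(c,"notch->lug",f("lug_top","notch"),"centre->notch",f("notch","disc_centre"),"centre->pin",f("pin_tip","disc_centre"))
a=cv2.imread(f"pics/e{sys.argv[2]}_top.png");b=cv2.imread(f"pics/e{sys.argv[2]}_side.png")
cv2.imwrite(f"pics/e{sys.argv[2]}.png",np.hstack([cv2.resize(a,(390,420)),cv2.resize(b,(400,420))]))
E
python3 look.py .085 1
```

```text
time: 9.0
tool_pos: [0.4464, -0.2025, 0.2143]
tool_rot: [3.141, 0.001, -0.426]
wrist_force: [0.9, -0.3, 0.4]
width: 0.0002
grip_force: 0.0
t 9.0 tcp [ 0.4464 -0.2025  0.2143] rpy [ 1.80e+02  1.00e-01 -2.44e+01] F [ 0.9 -0.3  0.4] w 0.0002 q [ 0.54  0.03 -0.2   1.86  0.01  1.26 -1.67]
top lug (18, array([259.7, 210.1]), array([0.5541, 0.0646, 0.103 ]))
  yellow (9, array([249.9, 233.6]), array([0.482 , 0.0937, 0.085 ]))
  red (21, array([244.5, 244.9]), array([0.4477, 0.1112, 0.06  ]))
  mask 0.61 1261 235 273 204 244 [0.51218123 0.08190242 0.085     ]
side lug (90, array([260.2, 221.1]), array([0.5538, 0.0702, 0.103 ]))
  yellow (19, array([284., 240.]), array([0.4838, 0.093 , 0.085 ]))
  red (59, array([297.9, 239.1]), array([0.4593, 0.0566, 0.06  ]))
  mask 0.8 1601 248 298 216 255 [0.51363297 0.08846595 0.085     ]
top notch->lug -21.31693077966088 centre->notch 155.5417180946588 centre->pin 151.21215511967765
side notch->lug nan centre->notch 80.35424291845327 centre->pin 79.85598882973186
top notch->lug -21.939312979756707 centre->notch 156.16929295887056 centre->pin 147.28712358365817
side notch->lug -21.930191286870283 centre->notch 155.85083121269997 centre->pin 153.64803050269538
top notch->lug -19.581027051512695 centre->notch nan centre->pin nan
side notch->lug -24.003172184259768 centre->notch 156.8074070229042 centre->pin 155.18345477127187
```

View pics/e1.png

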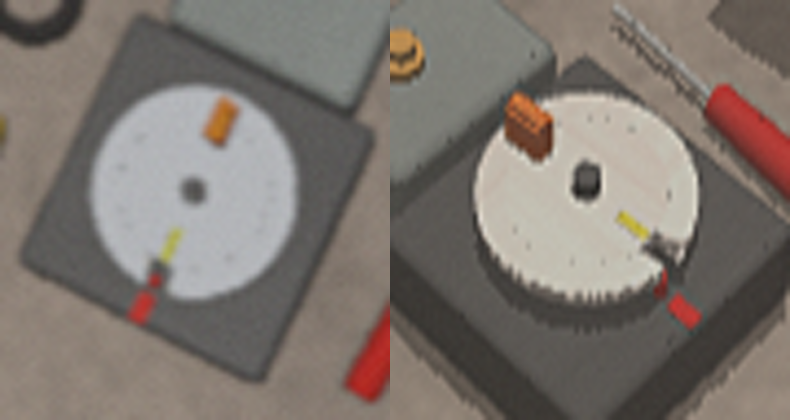

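Run:
```python
from h import *
f=lambda x,y,z: ray_plane("top",217+x/5.13-.4,188+y/5.32-.4,z)[:2]
L,Bt,T,Rr=[f(*p,.06) for p in((25,258),(258,378),(140,18),(372,128))]
an=lambda v: np.degrees(np.arctan2(v[1],v[0]))
print("deck centre",(L+Bt+T+Rr)/4,"+x dir",an(T-L),an(Rr-Bt),an(Rr-T)+90,an(Bt-L)+90)
lug=f(221,120,.106);n=f(158,270,.083);y=f(172,246,.085);s=f(155,290,.06);s=f(144,307,.06);c=f(193,190,.09)
print(c,"lug-notch",an(lug-n),"lug-y",an(lug-y),"centre-lug",an(lug-c),"stripe",an(c-s),an((L+Bt+T+Rr)/4-s))
C[:]=.514,.080
for a in(-18,-22,-25):
    print(a,end=" "); push(a,.031,.1)
```

```text
deck centre [0.51423387 0.07932538] +x dir -24.144327531344608 -23.681664519477962 -23.241584501317732 -24.66747679748535
[0.51383317 0.08096986] lug-notch -22.913829161314425 lug-y -21.43505092415661 centre-lug -22.566407598884272 stripe -23.757878885608573 -24.787259032206286
-18 offset cm [ -1.56 -31.75  11.53] rot [-0.   0.  -6.2]
-22 offset cm [ -1.32 -31.46  11.53] rot [-0.   0.  -2.2]
-25 offset cm [ -1.15 -31.24  11.53] rot [-0.   0.   0.8]
```

By pixel fits the lug is at about -22.5° and the pin axis at about -24.2°, which is already within the notch's tolerance. I'll straddle the spindle with open fingers and press.

```bash
python3 -c "
from h import *
go(.514,.080,.11,-24)"
```

```text
offset cm [ -5.5  -28.2   10.53] rot [-0.   0.  -0.2]
```

```bash
python3 -m crank '{"fingers":[0.47,0.47,0.47,0.47,0.47,0.47,0.47,0.47,0.47,0.47],"offset":[[-1,-5,0],[-2,-11,0],[-3.5,-17,0],[-4.5,-23,0],[-5.5,-28.2,0],[-5.5,-28.2,0],[-5.5,-28.2,4],[-5.5,-28.2,8],[-5.5,-28.2,10.5],[-5.5,-28.2,10.5]],"delta_rot":[[0,0,0],[0,0,0],[0,0,0],[0,0,0],[0,0,0],[0,0,0],[0,0,0],[0,0,0],[0,0,0],[0,0,0]]}'
python3 - <<'E'
from h import *
im,d=arm.grab_frame("side"); st(); go(.514,.080,.08,-24); go(.514,.080,.07,-24)
cv2.imwrite("pics/f.png",cv2.resize(im[180:280,220:330],None,fx=6,fy=5.5))
E
```

```text
time: 11.95
tool_pos: [0.5126, 0.079, 0.1087]
tool_rot: [3.14, 0.003, -0.424]
wrist_force: [-0.1, -0.1, 0.1]
width: 0.0403
grip_force: 0.0
t 12.0 tcp [0.5137 0.0794 0.1102] rpy [ 1.80e+02  1.00e-01 -2.43e+01] F [-0.6 -0.2  1.7] w 0.04 q [ 0.2   0.21 -0.48  1.9   0.11  1.06 -2.33]
offset cm [ 0.   -0.07  3.02] rot [ 0.   0.1 -0.3]
offset cm [ 0.   -0.07  4.02] rot [ 0.   0.1 -0.3]
```

View pics/f.png

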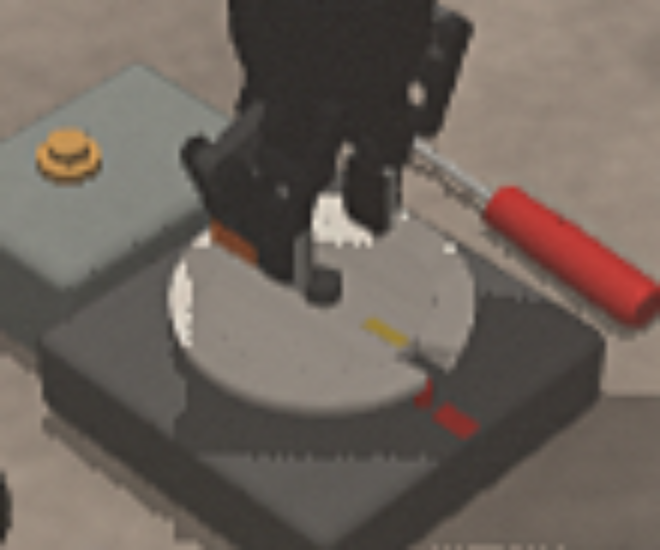

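The open fingers straddle the spindle at (320,285), clear of the lug at (235,240). Pressing gradually now.

```bash
python3 -m crank '{"fingers":[0.47,0.47,0.47,0.47,0.47,0.47,0.47],"offset":[[0,0,1.5],[0,0,2.6],[0,0,3],[0,0,3.3],[0,0,3.6],[0,0,3.8],[0,0,3.8]],"delta_rot":[[0,0,0],[0,0,0],[0,0,0],[0,0,0],[0,0,0],[0,0,0],[0,0,0]]}'
```

```text
time: 12.88
tool_pos: [0.514, 0.0799, 0.0726]
tool_rot: [3.141, -0.0, -0.423]
wrist_force: [-2.0, -0.3, 3.8]
width: 0.0401
grip_force: 2.0
```

```bash
python3 -m crank '{"fingers":[0.47,0.47,0.47,0.47],"offset":[[0,0,0.2],[0,0,0.4],[0,0,0.5],[0,0,0.5]],"delta_rot":[[0,0,0],[0,0,0],[0,0,0],[0,0,0]]}'; python3 -c "
from h import *
for i in range(2): arm.grab_frame('side'); st(); marks('side',['disc_centre','notch','lug_top'])"
```

```text
time: 13.38
tool_pos: [0.5144, 0.08, 0.0719]
tool_rot: [3.14, -0.002, -0.423]
wrist_force: [-23.6, -5.7, 56.6]
width: 0.0399
grip_force: 28.0
t 13.43 tcp [0.5143 0.08   0.0719] rpy [ 1.799e+02 -1.000e-01 -2.420e+01] F [-22.8  -5.7  55.4] w 0.0401 q [ 0.18  0.26 -0.48  1.94  0.14  0.98 -2.35]
side mark_of disc_centre 0.64 [0.518  0.0821 0.0732]
side mark_of notch 0.7 [0.46   0.1044 0.0787]
side mark_of lug_top 0.76 [0.5575 0.0619 0.0991]
side mark_of lug_top 0.68 [ 0.3887  0.4644 -0.0006]
t 13.62 tcp [0.5143 0.0799 0.0719] rpy [ 1.799e+02 -1.000e-01 -2.420e+01] F [-23.1  -5.8  56.8] w 0.0399 q [ 0.18  0.26 -0.48  1.94  0.14  0.98 -2.35]
side mark_of disc_centre 0.62 [0.5156 0.0819 0.0742]
side mark_of notch 0.69 [0.4623 0.1048 0.0775]
side mark_of lug_top 0.57 [0.5576 0.0624 0.0955]
```

The disc is at a hard stop with its top at about 74 mm, so it looks home. I'll retreat straight up, then move clear and check.

```bash
python3 -m crank '{"fingers":[0.47,0.47,0.47,0.47,0.47,0.47,0.47,0.47,0.47],"offset":[[0,0,-0.5],[0,0,-2],[0,0,-6],[0,0,-12],[0,5,-14],[1,11,-14],[1,17,-14],[1,23,-14],[1,26,-14]],"delta_rot":[[0,0,0],[0,0,0],[0,0,0],[0,0,0],[0,0,0],[0,0,0],[0,0,0],[0,0,0],[0,0,0]]}'; python3 look.py .074 2; python3 -c "
from h import *
for c in('side','top'): marks(c,['disc_centre','notch','lug_top'])
marks('top',['thumb_nut','tape_measure','screwdriver','tape_roll'])"
```

```text
time: 14.9
tool_pos: [0.4148, -0.164, 0.2078]
tool_rot: [3.141, -0.0, -0.426]
wrist_force: [0.4, 1.0, 0.4]
width: 0.04
grip_force: 0.0
t 14.9 tcp [ 0.4148 -0.164   0.2078] rpy [180.   -0.  -24.4] F [0.4 1.  0.4] w 0.04 q [ 0.52 -0.06 -0.24  1.96 -0.01  1.24 -1.71]
top lug (14, array([259.8, 211.2]), array([0.5519, 0.0648, 0.092 ]))
  yellow (9, array([250.3, 233.4]), array([0.4832, 0.0931, 0.074 ]))
  red (20, array([244.4, 245. ]), array([0.4471, 0.1114, 0.06  ]))
  mask 0.64 607 123 151 247 278 [0.38086432 0.44866609 0.074     ]
side lug (89, array([260.4, 224.3]), array([0.5534, 0.0703, 0.092 ]))
  yellow (16, array([283.8, 243.1]), array([0.4841, 0.0932, 0.074 ]))
  red (60, array([298.1, 238.8]), array([0.4591, 0.0554, 0.06  ]))
  mask 0.57 1571 248 298 218 259 [0.51360472 0.08826133 0.074     ]
top notch->lug -18.799590178991664 centre->notch 155.3376589476609 centre->pin 146.35898791249448
side notch->lug -22.662083730355054 centre->notch 155.26798311185433 centre->pin nan
top notch->lug -21.037346262650434 centre->notch 158.60710577161785 centre->pin 152.9079314114592
side no
[... 357 characters left out ...]
c_centre 0.49 [0.6515 0.0372 0.0762]
side mark_of notch 0.65 [0.4632 0.102  0.0763]
side mark_of lug_top 0.93 [0.5562 0.0627 0.1001]
side mark_of lug_top 0.33 [ 0.6117 -0.4696 -0.0023]
top mark_of disc_centre 0.84 [0.5131 0.0811 0.0711]
top mark_of notch 0.63 [0.4613 0.1012 0.0698]
top mark_of lug_top 0.76 [0.556  0.0647 0.0986]
top mark_of lug_top 0.33 [ 0.5108  0.0771 -0.0016]
top mark_of thumb_nut 0.59 [0.6482 0.034  0.0794]
top mark_of tape_measure 0.71 [0.5561 0.0616 0.0981]
top mark_of tape_measure 0.58 [ 0.5366  0.2456 -0.0034]
top mark_of screwdriver 0.76 [ 0.4827 -0.0701  0.0021]
top mark_of screwdriver 0.66 [ 0.367  -0.4396 -0.0022]
top mark_of tape_roll 0.74 [0.6435 0.1963 0.001 ]
```

View pics/e2.png

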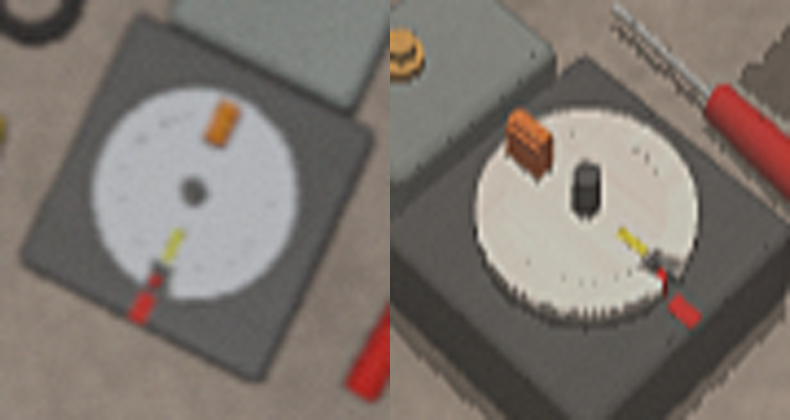

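The disc has sunk well down (the spindle stands tall), the red pin sits in the notch at (157,282), and the bystanders have not moved. I'm handing it in.

```bash
python3 -c "
from workcell import arm
print(arm.hand_in())"
```

```text
the job is handed in; nothing more can be done
None
```

I turned the disc until its notch stood over the pin, pressed it down to a hard stop with its top face at about 74 mm (fully home), and handed the job in at about 15–16 s; no verdict came back, but the last pictures show the pin in the notch and the things near the winder where they were.

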